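# Clip the door key onto the key stand's snap hook

### The job

Clip the blue-handled key onto the snap hook of the key stand: press the brass gate gently inward with the key's steel loop, drop the loop into the hook and let the gate snap shut. Then give the key a light steady pull straight back out against the hook's nose, holding about 14 newtons for a full second, to check that it holds, and let it go so that it hangs down still. Never strain the hook (always below 20 newtons), and leave the other things where they are.

Things in the scene. Friction and masses are not known exactly. Their poses are not given: they have to be found in the camera images.
- key: Loose blue-handled key, about 70 g (50 to 90), lying flat. Handle 80 long (x), 24 wide (y), 20 thick (z), white label on top; grip it across y. Origin: middle of the handle's underside; z up as it lies. Rigid steel loop at the +x end (see loop_centre); brass blade to x = -68 mm. Key x-y plane is the loop's plane.
- loop_centre (a point): Centre of the key's flat round loop (key x = +63, y = 0, z = +10 mm). Loop: outside diameter 50, inside 40, steel wire 5 thick. Same axes as the key.
- loop_tip (a point): Centre of the loop's wire at the end farthest from the handle (key x = +85.5, y = 0, z = +10 mm). Same axes as the key.
- stand: Fixed key stand: wooden base 150x120x12, post at x = +82 mm, forward arm (top 290 mm). The hook's black sleeve slides stiffly along the arm (moves only above 9 N, starts 0 to 13 mm behind its end stop), so a strong pull first draws it out to the stop. Grey felt pad under the hook (face x = +2, centre 100 mm up) stills the hanging key. Origin on the worktop below the arm's end; +x to the post.
- snap_hook: Snap hook of 6 mm steel wire, in its own x-z plane, 32 wide, on an upright stiff swivel (friction 0.1 N m; keeps its heading). +x: from gate to spine, the way the loop goes in. Origin on the swivel axis at the floor wire's centre line, 195 mm above the worktop. Centre lines: floor z = 0, spine x = +13, nose and gate x = -13, top z = 64 mm. Clear inside width 20 mm.
- nose_top (a point): Top of the hook's short nose (hook x = -13, z = 16 mm). The brass gate closes the mouth above it, from its tip (underside z = 17 mm) up to its hinge (z = 56 mm). Same axes as the hook.
- entry (a point): Where to press the loop wire's centre in: 7 mm above the nose's top (hook x = 0, z = 23 mm), between nose and spine. With the wire's centre here, within 4 mm, the gate is open and the wire can be lowered past the gate's tip to the floor; the gate then snaps shut above it, through the loop. Same axes as the hook.
- seat (a point): Centre of the loop's wire when it lies on the hook's floor midway between nose and spine (hook x = 0, z = 5.5 mm). It touches the nose at hook x = -7.5 mm. Same axes as the hook.
- gate (a joint): Angle of the sprung gate: 0 shut, grows as it is pressed inward, stop at 0.6. Hinge torque 0.07 N m at 0, 0.15 N m at 0.5: about 2 to 6 N at the loop. Against the stop or the spine the force shoots up.
- egg_timer: white domed egg timer, 61x61x58 mm, bystander. Origin at its underside.
- salt_shaker: clear salt shaker with grey cap, 44x44x90 mm, bystander. Origin at its underside.
- pepper_shaker: pepper shaker like the salt shaker, 44x44x90 mm, bystander. Origin at its underside.
- cream_jar: round jar with a red lid, 58x58x50 mm, bystander. Origin at its underside.
- soup_tin: soup tin, 57x57x72 mm, bystander. Origin at its underside.
- sardine_tin: flat sardine tin, 63x105x26 mm, bystander. Origin at its underside.

How it is judged:
On the way, in this order (a step that is already met when the one before it is completed fails the run):
1. the loop's wire lies in the hook below the shut gate, with less than 4 N on the hook (x of loop_tip in the frame of snap_hook between -0.011 and 0.011 m and y of loop_tip in the frame of snap_hook between -0.012 and 0.012 m and z of loop_tip in the frame of snap_hook between 0.002 and 0.0135 m and value of joint gate below 0.06 rad and contact force between key and snap_hook below 4 N), for 0.15 s.
2. the key is pulled back against the nose: 12 to 16.5 N between key and hook for 0.8 s, the loop's wire against the nose below the shut gate (x of loop_tip in the frame of snap_hook between -0.011 and 0.011 m and y of loop_tip in the frame of snap_hook between -0.012 and 0.012 m and z of loop_tip in the frame of snap_hook between 0.002 and 0.0135 m and value of joint gate below 0.06 rad and x of loop_tip in the frame of snap_hook below -0.005 m and contact force between key and snap_hook between 12 and 16.5 N), for 0.8 s.
At the end, for the whole second after the job is handed in: The key hangs by its loop in the hook, released and still (under 50 mm/s): tip of the loop within 14 mm of the seat, gate shut (under 0.06 rad), handle pointing down within 0.35 rad of vertical, below the hook (distance between loop_tip and seat below 0.014 m and value of joint gate below 0.06 rad and angle between key's own x axis and vertical below 0.35 rad and z of key in the frame of stand below 0.15 m and linear speed of key below 0.05 m/s); the robot touches nothing.
It fails at once if the key strains the hook with more than 20 N (contact force between key and snap_hook above 20 N).
It fails at once if another thing is moved more than 30 mm (distance of any of egg_timer, salt_shaker, pepper_shaker, cream_jar, soup_tin, sardine_tin from where it was at the start of the episode above 0.03 m).
It also fails if it takes over 62 s, if anything falls off the work surface, if the arm or the gripper's body presses on something with over 40 N, if the wrist force passes 120 N, or if a joint passes its speed limit or range.

### The arm

A 7-joint arm with a two-finger parallel gripper is mounted at the origin on a cart in front of the work surface, level with it; the furniture and walls round the work are solid. World frame = base frame: x ahead of the robot, y to its left, z up, the work surface at z = 0. Lengths are in m, angles in rad, forces in N, time in s.
With the tool pointing down it reaches from about 0.425 to 1.025 m from the base axis. Payload 9.4 kg.
Tool frame: the origin (TCP) lies at the very end of the fingers, on their centre line; the grasp point (between the pads) lies 19 mm behind it (r.tcp_to_grasp is the distance from the TCP to the grasp point, in m); z points along the fingers, y is the line along which they close (so a half turn about z gives the same grasp; the last joint's range is limited). The gripper opens to 85 mm and grips with 20 to 120 N. Pads are 22 mm wide; open, the fingers measure 114 mm over their backs; the gripper's body (76 mm by 85 mm) begins 54 mm behind the grasp point. The pads swing forward as they close: fully open they stand 13 mm farther back than shut.
Start: joints at [1.241, 0.599, -0.003, 1.599, 0.002, 0.943, -0.08], TCP at [0.181, -0.702, 0.231] pointing down, gripper open.
Joint ranges: [-2.57, 2.57], [-0.35, 1.97], [-1.29, 1.29], [0.11, 2.56], [-1.05, 4.19], [0.11, 1.86], [-2.63, 2.63]. Speed limits (rad/s): [2.22, 2.22, 3.01, 3.01, 3.14, 3.14, 3.14].

### API

Orientations are given as a unit quaternion [w, x, y, z].
In Python, from plant import r gives the robot as it stands.
- The arm moves only by the tool drive_tool, never from a script. Its argument "series" is a list of rows, each an object with "hand": the closure, from -1 (fully open) to 1 (shut); "travel": the shift along the tool's x, y, z in units of 20 cm (1.0 is 20 cm), a list of three; "turn": the turn about the tool's z in units of 0.5 rad (1.0 is 0.5 rad). In form: [{"hand": hand, "travel": [dx, dy, dz], "turn": turn}, ...]. A call has 1 to 8 rows; each row is the pose to reach, as a shift and turn from the pose commanded when the call began, along the tool's axes at that moment; what a row does not reach only later rows make up. A row lasts 1/12 s, in which the tool goes at most 41.7 mm and 7.16 degrees, less where a joint would pass 70% of its speed; a pose out of reach is approached as far as the arm can. A call with a number of a shift or a turn outside -1 to 1 is refused whole. A call with a gripper value outside its range is refused whole. The fingers move at their own pace and stop on an object; "newtons" is the grip in N (left out, the last holds). Time passes only in rows, so rows that repeat a pose let the fingers close. It gives the time, the measured TCP pose, the force, the opening and the grip force at its end, in the units of the state.
- r.observe(): the state, without advancing time (a new reading comes with each control period).
- r.camera(name): name is "scene" or "top"; returns a dict with "img" (480x640x3 uint8, red, green, blue), "K" (3x3 intrinsics, pixels), "xyz" and "attitude" of the camera in the world. Camera axes: x right, y down, z forward; pixel columns grow to the right and rows downward; lengths in m; the calibration is good to about 2 mm. A picture is of the moment at which its call begins. There is no depth.
- r.finish_job(): hands the job in; it is judged then, once.
Trained networks look in a picture, given as the dict that the camera call returned (one of the last four; its "shot" number tells which), for a name from the list of things; names that differ only in an ending like _2 or _b are one class to them, and where a whole thing is asked for, a point or a joint stands for the part that bears it (a point fixed in the world has none). Each returns a list of dicts, best first, with "confidence" (0 to 1); they miss things now and then, are a little off and sometimes report something else, mostly with a low value. They report only what shows in the picture. A call takes as long as a camera call.
- r.regions_of(picture, query): "pixels" (480x640 bool, what is visible of it) and "position" ([column, row] in pixels, amid what is visible of it).
- r.pinpoint(picture, query): "position" ([column, row] in pixels: a listed point, or the origin of a listed thing).
The state is a dict: "time": time; "joints": joint angles; "qd": joint speeds; "effort": joint torques, N m; "tool_pos": TCP position; "eef_rot": TCP orientation; "force": force on the tool from outside, world axes, zero at the start; "torque": the same for the moment, N m; "finger_gap": finger opening in m; "finger_force": force on a finger pad.
Only numpy, scipy, OpenCV 4.12 (cv2) and the standard library are available. Lean on these libraries where they do the work, as an engineer would, in place of code of your own. Each camera call takes 0.05 s, during which the arm holds its last target. There are 200 camera calls.

## Working session

There is one attempt and no reset: what is moved stays moved. The work goes in short steps, Python scripts to look and compute and a tool call to move; the robot and the scene stay as the last step left them, time stands still between calls to the robot, and variables do not carry over. Pictures are saved under pics/ and viewed, at most 10 in all, crops included, and the job is handed in when it is done.

Besides the shell and the picture viewer there is one more tool, called after "Request:" in YAML: its name, and indented under it one key for each argument. drive_tool: Moves the arm, as the interface text tells. Shifts and turns lie within -1 to 1; 1 stands for 20 cm of shift or 0.5 rad of turn. Its arguments: {"type":"object","properties":{"series":{"type":"array","items":{"type":"object","properties":{"hand":{"type":"number"},"travel":{"type":"array","items":{"type":"number"}},"turn":{"type":"number"}}}},"newtons":{"type":"number"}},"required":["series"]}

```bash
ls; mkdir -p pics; cat > h.py <<'E'
import numpy as np, cv2
from scipy.spatial.transform import Rotation as R
from plant import r
def Rq(q): return R.from_quat([q[1],q[2],q[3],q[0]]).as_matrix()
def ray(p,uv):
    d=np.linalg.inv(p["K"])@[uv[0],uv[1],1.]; return np.array(p["xyz"]),Rq(p["attitude"])@d
def atz(p,uv,z):
    o,d=ray(p,uv); return o+d*(z-o[2])/d[2]
def proj(p,X):
    c=Rq(p["attitude"]).T@(np.array(X)-p["xyz"]); c=p["K"]@c; return c[:2]/c[2]
def tri(a,ua,b,ub):
    A=[];B=[]
    for p,u in((a,ua),(b,ub)):
        o,d=ray(p,u); d/=np.linalg.norm(d); M=np.eye(3)-np.outer(d,d);A.append(M);B.append(M@o)
    X=np.linalg.solve(sum(A),sum(B)); return X,np.linalg.norm(proj(a,X)-ua),np.linalg.norm(proj(b,X)-ub)
def save(p,n): cv2.imwrite(f"pics/{n}.png",p["img"][:,:,::-1])
E
python3 - <<'E'
from h import *
np.set_printoptions(precision=4,suppress=True)
s=r.camera("scene");t=r.camera("top")
save(s,"s0");save(t,"t0")
print(s["xyz"],Rq(s["attitude"])[:,2],t["xyz"],Rq(t["attitude"])[:,2],s["K"][0],t["K"][0])
P={}
for q in["key","loop_centre","loop_tip","stand","snap_hook","nose_top","entry","seat"]:
    o=[]
    for p in(s,t):
        d=r.pinpoint(p,q); o.append(d[0]["position"] if d else None)
        print(q,[(np.round(e["position"],1),round(e["confidence"],2)) for e in d[:2]])
    if o[0] is not None and o[1] is not None: print("   tri",*tri(s,o[0],t,o[1]))
for q in["egg_timer","salt_shaker","pepper_shaker","cream_jar","soup_tin","sardine_tin"]:
    for n,p in(("s",s),("t",t)):
        d=r.pinpoint(p,q)
        if d: print(q,n,round(d[0]["confidence"],2),atz(p,d[0]["position"],0)[:2])
print(r.observe())
E
```

```text
pics
[0.0786 0.6715 0.9169] [ 0.4657 -0.5343 -0.7054] [ 0.0453 -0.0659  1.1858] [ 0.4549  0.1378 -0.8798] [450.5334   0.     315.5032] [446.032    0.     319.8373]
key [(array([423.4, 235.1]), 0.72)]
key [(array([431.5, 340.4]), 0.98)]
   tri [ 0.4693 -0.2639 -0.0229] 1.0396925373897175 1.1227664269774453
loop_centre [(array([190.1, 373.2]), 0.71)]
loop_centre [(array([406.2, 333.8]), 0.67), (array([289.1, 205.1]), 0.57)]
   tri [ 0.7458  0.0756 -0.4166] 103.67621735762793 89.97842338543853
loop_tip [(array([411.1, 247.6]), 0.63)]
loop_tip [(array([398.2, 329.2]), 0.78)]
   tri [ 0.4586 -0.1665  0.0097] 1.6871671093451133 1.7410585519480066
stand [(array([278.7, 303.7]), 0.59)]
stand [(array([289.6, 249.6]), 0.7), (array([255.9, 217.2]), 0.53)]
   tri [ 0.6156  0.2013 -0.0112] 1.5713220458831592 1.332743989157432
snap_hook [(array([268.9, 245.8]), 0.63)]
snap_hook [(array([289.6, 212.8]), 0.5), (array([285.3, 204. ]), 0.19)]
   tri [0.6284 0.1954 0.1855] 2.7560953096960903 2.368363632290763
nose_top [(array([272.9, 242.4]), 0.44)]
nose_top [(array([287.4, 210.2]), 0.47), (array([288.
[... 599 characters left out ...]
 [0.5774 0.406 ]
cream_jar t 0.79 [0.5675 0.4038]
soup_tin s 0.56 [0.6764 0.3474]
soup_tin t 0.62 [0.4791 0.3803]
sardine_tin s 0.97 [0.4717 0.3813]
sardine_tin t 0.85 [0.4734 0.3773]
{'time': 1.5, 'joints': array([ 1.2413,  0.5993, -0.0025,  1.5994,  0.0018,  0.9429, -0.0798]), 'qd': array([ 0.0003, -0.0008,  0.0009,  0.0005, -0.001 ,  0.0006,  0.0015]), 'effort': array([ -0.    , -77.6193,   1.5637, -25.8374,   0.0124,   0.0021,
         0.    ]), 'tool_pos': array([ 0.1813, -0.702 ,  0.2313]), 'eef_rot': array([ 0.   ,  0.992,  0.126, -0.   ]), 'force': array([ 0.4404, -0.2041,  0.1755]), 'torque': array([-0.008 ,  0.0058,  0.029 ]), 'finger_force': 0.0, 'finger_gap': 0.08515795353252698}
```

View pictures.

View pics/s0.png

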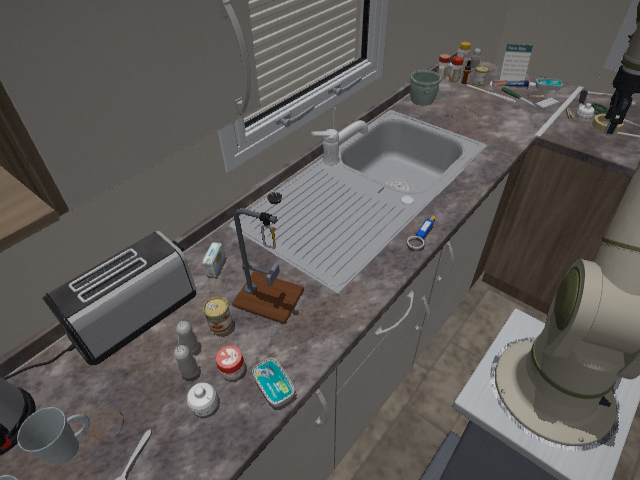

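View pics/t0.png

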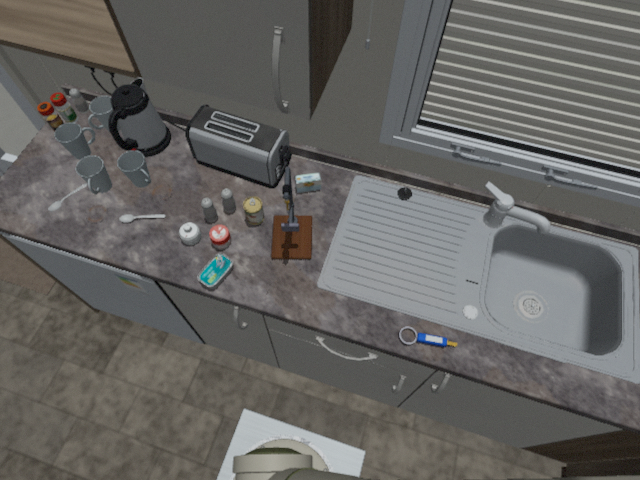

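```bash
python3 - <<'E'
import cv2,numpy as np
s=cv2.imread("pics/s0.png");t=cv2.imread("pics/t0.png")
a=cv2.resize(s[200:330,220:310],None,fx=4.4,fy=4.4,interpolation=cv2.INTER_CUBIC)
b=cv2.resize(t[160:290,260:330],None,fx=4.4,fy=4.4,interpolation=cv2.INTER_CUBIC)
cv2.imwrite("pics/c0.png",np.hstack([a,b]))
E
```

```text
(no output)
```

View pics/c0.png

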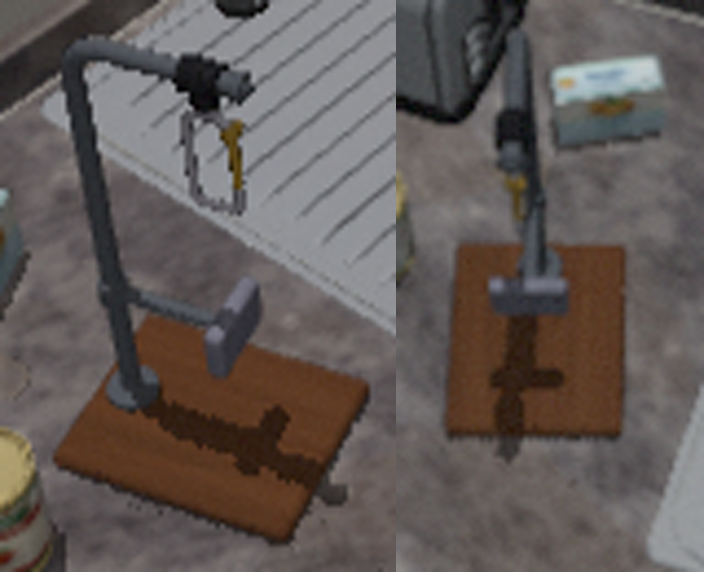

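```bash
cat > fit.py <<'E'
from h import *
from scipy.optimize import least_squares
np.set_printoptions(precision=4,suppress=True)
s=r.camera("scene");t=r.camera("top")
S=lambda x,y:(220+x/4.4,200+y/4.4)
T=lambda x,y:(260+(x-396)/4.4,160+y/4.4)
A=[atz(s,S(*p),.012) for p in((57,458),(285,537),(368,385),(145,316))]
B=[atz(t,T(*p),.012) for p in((458,245),(624,245),(622,432),(448,432))]
for n,c in(("s",A),("t",B)):
    c=np.array(c)[:,:2]; print(n,c.tolist(),"mean",c.mean(0),[np.linalg.norm(c[i]-c[i-1]) for i in range(4)],[np.degrees(np.arctan2(*(c[i]-c[i-1])[::-1])) for i in range(4)])
# hook fit: (x,z) in hook plane
obs=[(s,(267.7,238.1),0,23),(t,(282.6,202.8),0,23),(s,(272.9,242.4),-13,16),(t,(287.4,210.2),-13,16),(s,(269.5,244.8),0,5.5),(t,(286.6,206.5),0,5.5),(s,(268.9,245.8),0,0),(t,(289.6,212.8),0,0),
 (s,S(187,118),13,60),(s,S(199,195),13,6),(s,S(239,204),-13,6),(s,S(231,128),-13,56),(s,S(237,185),-13,17),(t,T(516,178),-13,56),(t,T(519,216),-13,17)]
def W(v,x,z): return [v[0]+x*1e-3*np.cos(v[2]),v[1]+x*1e-3*np.sin(v[2]),.195+z*1e-3]
def f(v): return np.concatenate([proj(p,W(v,x,z))-u for p,u,x,z in obs])
for sub in(range(15),range(8),range(8,15)):
    sv=[obs[i] for i in sub]; g=lambda v:np.concatenate([proj(p,W(v,x,z))-u for p,u,x,z in sv])
    q=least_squares(g,[.62,.2,0.],loss="soft_l1"); print(q.x,np.degrees(q.x[2]),np.abs(g(q.x)).round(1))
k=[(s,(423.4,235.1),0,0),(t,(431.5,340.4),0,0),(s,(411.1,247.6),85.5,10),(t,(398.2,329.2),85.5,10),(t,(406.2,333.8),63,10)]
g=lambda v:np.concatenate([proj(p,[v[0]+x*1e-3*np.cos(v[2]),v[1]+x*1e-3*np.sin(v[2]),z*1e-3])-u for p,u,x,z in k])
q=least_squares(g,[.47,-.26,1.6]); print("key",q.x,np.degrees(q.x[2]),g(q.x))
m=r.regions_of(t,"key")[0]["pixels"]; print("mask centroid top",atz(t,np.argwhere(m).mean(0)[::-1],.01), m.sum())
# blue handle
for n,p in(("s",s),("t",t)):
    im=p["img"].astype(int); b=(im[...,2]>im[...,0]+60)&(im[...,2]>im[...,1]+40); l,lab,st,ce=cv2.connectedComponentsWithStats(b.astype(np.uint8))
    for i in range(1,l):
        if st[i,4]>25:
            pts=np.argwhere(lab==i)[:,::-1]; w=np.array([atz(p,u,.015)[:2] for u in pts]); c=cv2.minAreaRect((w*1e3).astype(np.float32)); print(n,st[i],c)
E
python3 fit.py
```

```text
s [[0.6952892815130927, 0.28612852276995615], [0.5572767837702108, 0.24382364179689936], [0.5922649044476304, 0.13394201221942448], [0.7333722196596829, 0.1785753059167305]] mean [0.6446 0.2106] [np.float64(0.11409647073136839), np.float64(0.14435079662881486), np.float64(0.11531756634242277), np.float64(0.1479979909073888)] [np.float64(109.4982705687651), np.float64(-162.95816075844675), np.float64(-72.33766800750753), np.float64(17.55255052440681)]
t [[0.6963949433415537, 0.28042546622877035], [0.7326774090597487, 0.1697958482357296], [0.5933151134546871, 0.12506003656697046], [0.5573313824185402, 0.23520816016249024]] mean [0.6449 0.2026] [np.float64(0.1462302251399496), np.float64(0.11642735802154972), np.float64(0.14636646570159176), np.float64(0.11587682266482659)] [np.float64(18.012228655236754), np.float64(-71.84240285861948), np.float64(-162.2031779265893), np.float64(108.09143440371787)]
[0.6266 0.2016 0.4682] 26.824618044462714 [0.6 1.1 4.1 0.8 1.3 0.1 0.1 0.9 0.4 0.  0.5 0.8 0.4 0.7 2.4 4.4 1.5 0.6
 1.7 0.5 0.3 0.9 0.1 0.1 0.3 0.1 0.7 0.2 0.5 0. ]
[0.6277 0.2014 0.3573] 20.47062630648063 [0.3 0.9 4.3 0.5 0.8 0.1 0.3 1.2 0.7 0.3 0.7 0.5 0.1 0.4 2.2 4.7]
[0.6259 0.2015 0.4994] 28.61197324825871 [1.3 0.4 1.5 0.3 0.6 0.9 0.5 0.1 0.6 0.1 0.6 0.4 0.4 0.2]
key [ 0.4614 -0.253   1.6072] 92.08725423919456 [ 0.7569 -3.0695 -2.7982  0.2381 -1.0341 -1.2655  0.0213  1.8898  0.2098
 -0.4868]
mask centroid top [ 0.4627 -0.2609  0.01  ] 324
s [416 219  17  19 112] ((463.6681823730469, -254.85159301757812), (24.71240997314453, 83.2917709350586), 7.324081897735596)
t [417 333  30  13 151] ((462.70556640625, -257.14056396484375), (25.175949096679688, 77.64617919921875), 6.281342029571533)
```

Request:
drive_tool:
  series:
    - {"hand": -1,"travel": [0.96,-0.9,0],"turn": -1}
    - {"hand": -1,"travel": [0.96,-0.9,0],"turn": -1}
    - {"hand": -1,"travel": [0.96,-0.9,0],"turn": -1}
    - {"hand": -1,"travel": [0.96,-0.9,0],"turn": -1}
    - {"hand": -1,"travel": [0.96,-0.9,0],"turn": -1}
    - {"hand": -1,"travel": [0.96,-0.9,0],"turn": -1}
    - {"hand": -1,"travel": [0.96,-0.9,0],"turn": -1}
  newtons: 60

```text
time: 2.23
tool_pos: [0.326, -0.4741, 0.2316]
eef_rot: [-0.001, 0.929, 0.37, 0.001]
force: [0.9, 0.5, 0.2]
finger_gap: 0.0853
finger_force: 0.0
```

Request:
drive_tool:
  series:
    - {"hand": -1,"travel": [1,-0.33,0],"turn": -1}
    - {"hand": -1,"travel": [1,-0.33,0],"turn": -1}
    - {"hand": -1,"travel": [1,-0.33,0],"turn": -1}
    - {"hand": -1,"travel": [1,-0.33,0],"turn": -1}
    - {"hand": -1,"travel": [1,-0.33,0],"turn": -1}
    - {"hand": -1,"travel": [1,-0.33,0],"turn": -1}

```text
time: 2.73
tool_pos: [0.4272, -0.2879, 0.2319]
eef_rot: [-0.0, 0.807, 0.59, 0.002]
force: [0.0, 0.2, -0.3]
finger_gap: 0.0855
finger_force: 0.0
```

```bash
cat > to.py <<'E'
import sys
from h import *
# to.py x y z heading_deg : units for next move
x,y,z,a=map(float,sys.argv[1:5]); o=r.observe(); M=Rq(o["eef_rot"]); h=np.degrees(np.arctan2(M[1,0],M[0,0]))
print("t",round(o["time"],2),"pos",o["tool_pos"].round(4),"head",h.round(2),"axz",M[:,2].round(3),"F",o["force"].round(2),"gap",round(o["finger_gap"],4))
print("travel",(M.T@(np.array([x,y,z])-o["tool_pos"])/.2).round(4),"turn",(-np.radians((a-h+180)%360-180)/.5).round(3))
E
python3 to.py .463 -.256 .1 97
```

```text
t 2.73 pos [ 0.4272 -0.2879  0.2319] head 72.33 axz [ 0.003  0.002 -1.   ] F [ 0.05  0.19 -0.32] gap 0.0855
travel [0.2042 0.1207 0.6604] turn -0.861
```

Request:
drive_tool:
  series:
    - {"hand": -0.05,"travel": [0.205,0.12,0.66],"turn": -0.86}
    - {"hand": -0.05,"travel": [0.205,0.12,0.66],"turn": -0.86}
    - {"hand": -0.05,"travel": [0.205,0.12,0.66],"turn": -0.86}
    - {"hand": -0.05,"travel": [0.205,0.12,0.66],"turn": -0.86}
    - {"hand": -0.05,"travel": [0.205,0.12,0.66],"turn": -0.86}
    - {"hand": -0.05,"travel": [0.205,0.12,0.66],"turn": -0.86}

```text
time: 3.23
tool_pos: [0.4584, -0.2634, 0.0988]
eef_rot: [-0.001, 0.667, 0.745, -0.0]
force: [0.4, 0.2, 1.8]
finger_gap: 0.0451
finger_force: 0.0
```

```bash
python3 to.py .463 -.256 .003 97; python3 - <<'E'
from h import *
p=r.camera("top");q=r.camera("scene")
a=cv2.resize(p["img"][270:390,370:490],None,fx=3.3,fy=3.3);b=cv2.resize(q["img"][170:290,360:480],None,fx=3.3,fy=3.3)
cv2.imwrite("pics/c1.png",np.hstack([a,b])[:,:,::-1])
E
```

```text
t 3.23 pos [ 0.4584 -0.2634  0.0988] head 96.3 axz [-0.002  0.001 -1.   ] F [0.35 0.24 1.81] gap 0.0451
travel [0.034  0.0277 0.4792] turn -0.024
```

View pics/c1.png

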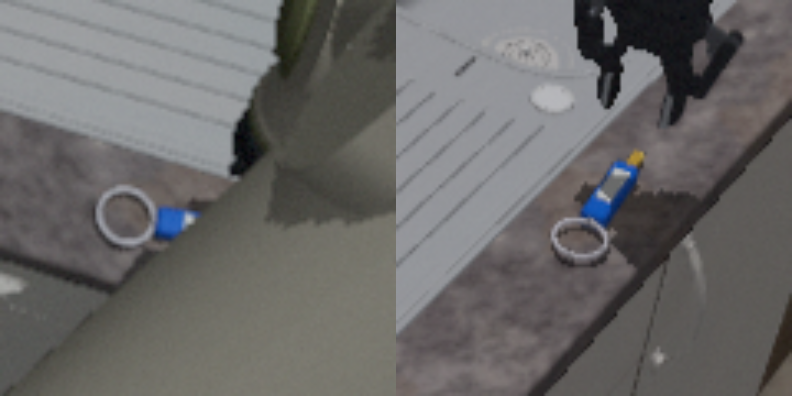

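```bash
python3 to.py .463 -.256 .003 97
```

```text
t 3.33 pos [ 0.4588 -0.2644  0.1004] head 96.24 axz [ 0.001 -0.001 -1.   ] F [-0.02  0.75  0.59] gap 0.0448
travel [0.0399 0.025  0.4872] turn -0.027
```

Request:
drive_tool:
  series:
    - {"hand": -0.05,"travel": [0.04,0.025,0.15],"turn": -0.03}
    - {"hand": -0.05,"travel": [0.04,0.025,0.3],"turn": -0.03}
    - {"hand": -0.05,"travel": [0.04,0.025,0.4],"turn": -0.03}
    - {"hand": -0.05,"travel": [0.04,0.025,0.45],"turn": -0.03}
    - {"hand": -0.05,"travel": [0.04,0.025,0.485],"turn": -0.03}
    - {"hand": -0.05,"travel": [0.04,0.025,0.485],"turn": -0.03}
    - {"hand": -0.05,"travel": [0.04,0.025,0.485],"turn": -0.03}

```text
time: 3.92
tool_pos: [0.4631, -0.2553, 0.0033]
eef_rot: [0.001, 0.661, 0.75, 0.0]
force: [-0.1, 0.0, -0.1]
finger_gap: 0.0448
finger_force: 0.0
```

```bash
python3 to.py .463 -.256 .003 97
```

```text
t 3.92 pos [ 0.4631 -0.2553  0.0033] head 97.22 axz [ 0.001 -0.001 -1.   ] F [-0.07  0.02 -0.13] gap 0.0448
travel [-0.0032 -0.0009  0.0013] turn 0.008
```

Request:
drive_tool:
  series:
    - {"hand": 1,"travel": [0,0,0],"turn": 0}
    - {"hand": 1,"travel": [0,0,0],"turn": 0}
    - {"hand": 1,"travel": [0,0,0],"turn": 0}
    - {"hand": 1,"travel": [0,0,0],"turn": 0}
    - {"hand": 1,"travel": [0,0,0],"turn": 0}
    - {"hand": 1,"travel": [0,0,0],"turn": 0}
  newtons: 70

```text
time: 4.42
tool_pos: [0.4633, -0.2553, 0.0037]
eef_rot: [0.001, 0.661, 0.75, 0.0]
force: [-1.8, -0.6, 9.0]
finger_gap: 0.0223
finger_force: 68.9
```

Request:
drive_tool:
  series:
    - {"hand": 1,"travel": [0,0,-0.1],"turn": 0}
    - {"hand": 1,"travel": [0,0,-0.3],"turn": 0}
    - {"hand": 1,"travel": [0,0,-0.5],"turn": 0}
    - {"hand": 1,"travel": [0,0,-0.7],"turn": 0}
    - {"hand": 1,"travel": [0,0,-0.9],"turn": 0}
    - {"hand": 1,"travel": [0,0,-1],"turn": 0}
    - {"hand": 1,"travel": [0,0,-1],"turn": 0}
    - {"hand": 1,"travel": [0,0,-1],"turn": 0}

```text
time: 5.08
tool_pos: [0.4629, -0.2554, 0.2041]
eef_rot: [0.002, 0.661, 0.75, 0.0]
force: [0.6, 0.1, -1.1]
finger_gap: 0.0224
finger_force: 69.0
```

```bash
python3 to.py .49 0.1 .24 60
```

```text
t 5.08 pos [ 0.4629 -0.2554  0.2041] head 97.22 axz [ 0.003 -0.002 -1.   ] F [ 0.63  0.12 -1.12] gap 0.0224
travel [ 1.7456  0.3584 -0.1833] turn 1.299
```

Request:
drive_tool:
  series:
    - {"hand": 1,"travel": [1,0.3,-0.05],"turn": 1}
    - {"hand": 1,"travel": [1,0.3,-0.05],"turn": 1}
    - {"hand": 1,"travel": [1,0.3,-0.05],"turn": 1}
    - {"hand": 1,"travel": [1,0.3,-0.05],"turn": 1}
    - {"hand": 1,"travel": [1,0.3,-0.05],"turn": 1}
    - {"hand": 1,"travel": [1,0.3,-0.05],"turn": 1}
    - {"hand": 1,"travel": [1,0.3,-0.05],"turn": 1}
    - {"hand": 1,"travel": [1,0.3,-0.05],"turn": 1}

```text
time: 5.75
tool_pos: [0.4961, -0.049, 0.2112]
eef_rot: [-0.0, 0.826, 0.564, -0.001]
force: [0.6, -0.3, -1.6]
finger_gap: 0.0225
finger_force: 69.0
```

```bash
python3 to.py .4996 0.1423 .2115 25
```

```text
t 5.75 pos [ 0.4961 -0.049   0.2112] head 68.71 axz [-0.002 -0.    -1.   ] F [ 0.59 -0.31 -1.65] gap 0.0225
travel [ 0.8975 -0.3309 -0.0018] turn 1.526
```

Request:
drive_tool:
  series:
    - {"hand": 1,"travel": [0.9,-0.33,0],"turn": 1}
    - {"hand": 1,"travel": [0.9,-0.33,0],"turn": 1}
    - {"hand": 1,"travel": [0.9,-0.33,0],"turn": 1}
    - {"hand": 1,"travel": [0.9,-0.33,0],"turn": 1}
    - {"hand": 1,"travel": [0.9,-0.33,0],"turn": 1}
    - {"hand": 1,"travel": [0.9,-0.33,0],"turn": 1}

```text
time: 6.25
tool_pos: [0.5011, 0.1478, 0.2118]
eef_rot: [-0.001, 0.939, 0.344, 0.0]
force: [0.5, 0.5, -0.8]
finger_gap: 0.0224
finger_force: 69.0
```

Request:
drive_tool:
  series:
    - {"hand": 1,"travel": [0,0,0],"turn": 0.53}
    - {"hand": 1,"travel": [0,0,0],"turn": 0.53}
    - {"hand": 1,"travel": [0,0,0],"turn": 0.53}
    - {"hand": 1,"travel": [0,0,0],"turn": 0.53}
    - {"hand": 1,"travel": [0,0,0],"turn": 0.53}
    - {"hand": 1,"travel": [0,0,0],"turn": 0.53}

```text
time: 6.75
tool_pos: [0.5011, 0.1419, 0.2121]
eef_rot: [0.0, 0.977, 0.216, -0.0]
force: [-0.4, -0.1, -0.5]
finger_gap: 0.0222
finger_force: 69.0
```

```bash
python3 to.py .4996 0.1423 .2115 25; python3 - <<'E'
from h import *
np.set_printoptions(precision=4,suppress=True)
p=r.camera("top");q=r.camera("scene"); save(p,"t2");save(q,"s2")
for n in["loop_tip","loop_centre","key","entry","nose_top"]:
    a=r.pinpoint(q,n);b=r.pinpoint(p,n)
    print(n,[(np.round(e["position"],1),round(e["confidence"],2)) for e in a[:1]+b[:1]], tri(q,a[0]["position"],p,b[0]["position"]) if a and b else "")
a=cv2.resize(p["img"][170:290,250:370],None,fx=3.3,fy=3.3);b=cv2.resize(q["img"][190:310,240:360],None,fx=3.3,fy=3.3)
cv2.imwrite("pics/c2.png",np.hstack([a,b])[:,:,::-1])
E
```

```text
t 6.75 pos [0.5011 0.1419 0.2121] head 24.89 axz [-0. -0. -1.] F [-0.44 -0.07 -0.51] gap 0.0222
travel [-0.006  -0.005   0.0029] turn -0.004
loop_tip [(array([286.4, 241.6]), 0.94)] 
loop_centre [] 
key [(array([329.3, 255.4]), 0.78)] 
entry [(array([270.3, 233. ]), 0.58)] 
nose_top [(array([271.7, 243.9]), 0.56)]
```

View pics/c2.png

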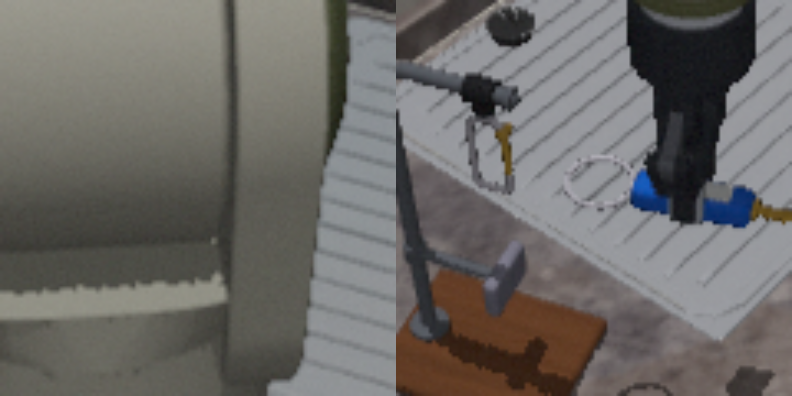

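```bash
cat > ov.py <<'E'
import sys
from h import *
# overlay of the model on scene; args: name hx hy hdeg dx(key x shift along key) dz
def draw(im,p,f,u0,v0,hx,hy,hd,tcp,hdg,dx,dz,pitch=0):
    P=lambda X:tuple(int(v) for v in ((proj(p,X)-[u0-.5,v0-.5])*f*8).round())
    c,s=np.cos(np.radians(hd)),np.sin(np.radians(hd))
    H=lambda x,z:[hx+x*c/1e3,hy+x*s/1e3,.195+z/1e3]
    for a,b,col in(((13,4),(13,60),(255,0,0)),((9,0),(-9,0),(255,0,0)),((-13,4),(-13,16),(255,0,0)),((-13,17),(-13,56),(0,255,0))):
        cv2.line(im,P(H(*a)),P(H(*b)),col,1,cv2.LINE_AA,3)
    cv2.circle(im,P(H(0,23)),2*8,(255,0,255),-1,cv2.LINE_AA,3)
    kc,ks=np.cos(np.radians(hdg)),np.sin(np.radians(hdg))
    K=lambda x,y:[tcp[0]+((x+dx)*kc-y*ks)/1e3,tcp[1]+((x+dx)*ks+y*kc)/1e3,tcp[2]+(dz+pitch*x)/1e3]
    for rr in(20,25):
        q=[P(K(63+rr*np.cos(t),rr*np.sin(t))) for t in np.linspace(0,2*np.pi,60)]
        cv2.polylines(im,[np.array(q)],True,(255,255,0),1,cv2.LINE_AA,3)
    q=[P(K(x,y)) for x,y in((-40,-12),(40,-12),(40,12),(-40,12))]; cv2.polylines(im,[np.array(q)],True,(255,128,0),1,cv2.LINE_AA,3)
    return proj(p,K(85.5,0))
if __name__=="__main__":
    n=sys.argv[1]; a=list(map(float,sys.argv[2:]))
    o=r.observe(); M=Rq(o["eef_rot"]); hd=np.degrees(np.arctan2(M[1,0],M[0,0]))
    p=r.camera("scene"); f=8; u0,v0,w,h=250,205,98,70
    im=cv2.resize(p["img"][v0:v0+h,u0:u0+w],None,fx=f,fy=f,interpolation=cv2.INTER_CUBIC)
    print("tip px",draw(im,p,f,u0,v0,*a[:3],o["tool_pos"],hd,*a[3:]), "F",o["force"].round(1))
    cv2.imwrite(f"pics/{n}.png",im[:,:,::-1])
E
python3 ov.py o1 .6265 .2015 25 0 6.5
```

```text
tip px [291.25588519 242.89894257] F [-0.3  0.4 -0.4]
```

View pics/o1.png

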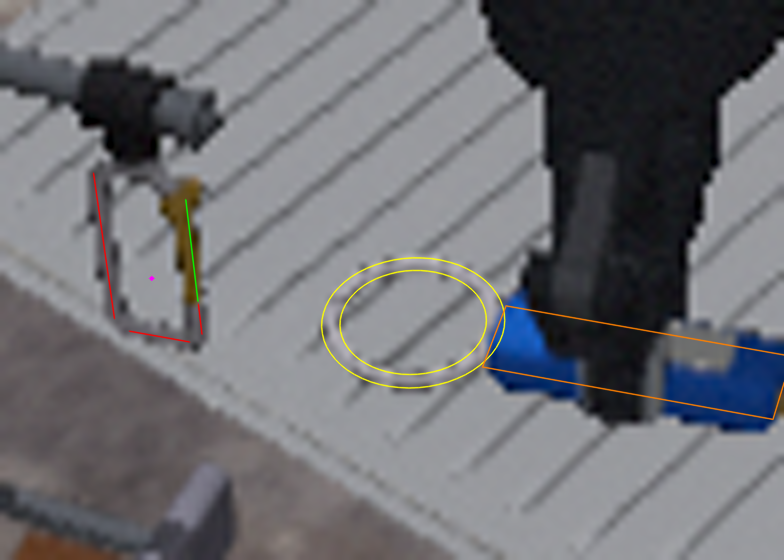

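Request:
drive_tool:
  series:
    - {"hand": 1,"travel": [0.05,0,0],"turn": 0}
    - {"hand": 1,"travel": [0.1,0,0],"turn": 0}
    - {"hand": 1,"travel": [0.13,-0.005,0],"turn": 0}
    - {"hand": 1,"travel": [0.14,-0.005,0],"turn": 0}
    - {"hand": 1,"travel": [0.14,-0.005,0],"turn": 0}

```text
time: 7.82
tool_pos: [0.5267, 0.1561, 0.212]
eef_rot: [-0.0, 0.977, 0.215, -0.0]
force: [0.1, 0.8, -1.0]
finger_gap: 0.0218
finger_force: 69.0
```

Request:
drive_tool:
  series:
    - {"hand": 1,"travel": [0.015,0,0],"turn": 0}
    - {"hand": 1,"travel": [0.03,0,0],"turn": 0}
    - {"hand": 1,"travel": [0.045,0,0],"turn": 0}
    - {"hand": 1,"travel": [0.06,0,0],"turn": 0}
    - {"hand": 1,"travel": [0.06,0,0],"turn": 0}

```text
time: 8.23
tool_pos: [0.5368, 0.1602, 0.212]
eef_rot: [0.0, 0.977, 0.215, -0.001]
force: [-1.2, -2.0, -1.1]
finger_gap: 0.0224
finger_force: 69.1
```

```bash
python3 ov.py o2 .6265 .2015 22 0 6.5; python3 to.py .549 .1653 .2115 25
```

```text
tip px [273.99757948 240.10411831] F [-1.2 -2.  -1.1]
t 8.28 pos [0.5366 0.1602 0.212 ] head 24.78 axz [-0.001 -0.001 -1.   ] F [-2.16 -1.16 -0.17] gap 0.0222
travel [0.0669 0.0028 0.0026] turn -0.008
```

View pics/o2.png

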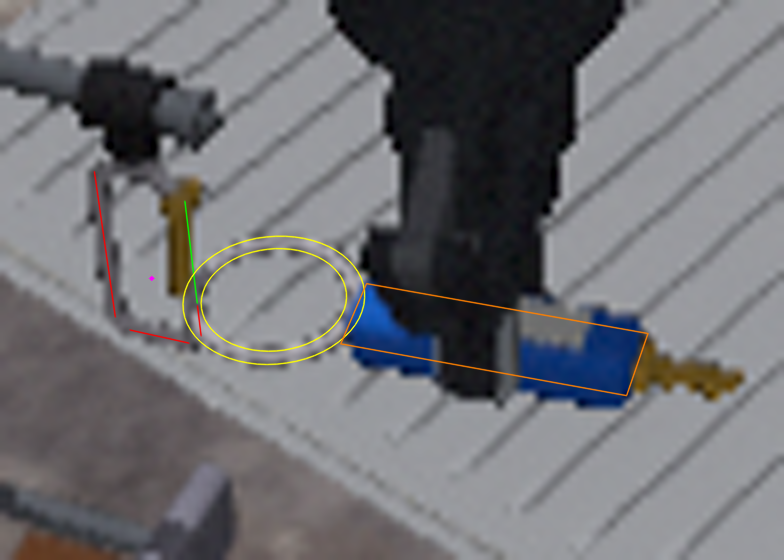

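Request:
drive_tool:
  series:
    - {"hand": 1,"travel": [0.015,0,0],"turn": 0}
    - {"hand": 1,"travel": [0.03,0.001,0],"turn": 0}
    - {"hand": 1,"travel": [0.04,0.001,0],"turn": 0}
    - {"hand": 1,"travel": [0.04,0.001,0],"turn": 0}

```text
time: 8.62
tool_pos: [0.5442, 0.164, 0.2121]
eef_rot: [-0.0, 0.977, 0.215, -0.0]
force: [-3.3, -1.3, -0.9]
finger_gap: 0.0224
finger_force: 69.0
```

Request:
drive_tool:
  series:
    - {"hand": 1,"travel": [0.01,0,0],"turn": 0}
    - {"hand": 1,"travel": [0.02,0,0],"turn": 0}
    - {"hand": 1,"travel": [0.025,0.001,0],"turn": 0}
    - {"hand": 1,"travel": [0.025,0.001,0],"turn": 0}

```text
time: 8.95
tool_pos: [0.5488, 0.1659, 0.2121]
eef_rot: [-0.0, 0.977, 0.215, -0.0]
force: [-4.2, -0.5, -0.2]
finger_gap: 0.0222
finger_force: 69.0
```

```bash
python3 ov.py o3 .6265 .2015 22 0 6.5; python3 to.py .549 .1653 .2115 25
```

```text
tip px [268.30828094 239.15171668] F [-4.2 -0.5 -0.2]
t 9.0 pos [0.5487 0.1659 0.2121] head 24.82 axz [-0.  0. -1.] F [-4.75 -0.16 -1.49] gap 0.0226
travel [-0.      0.0033  0.0028] turn -0.006
```

View pics/o3.png

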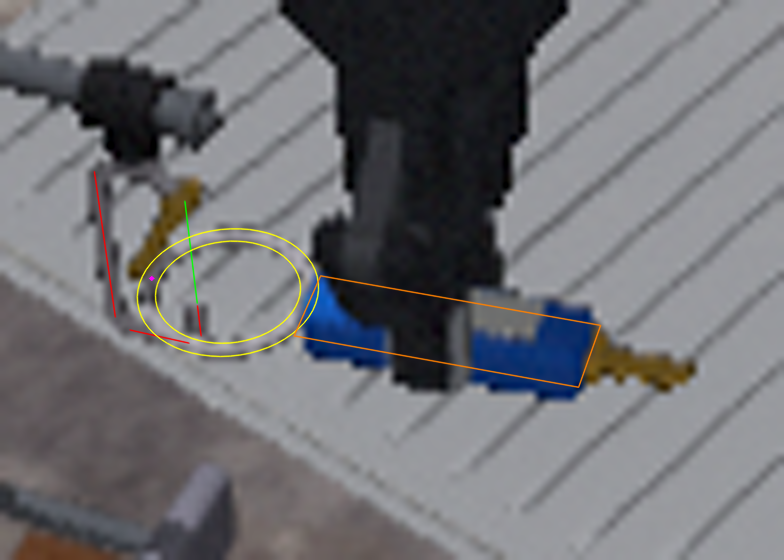

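Request:
drive_tool:
  series:
    - {"hand": 1,"travel": [0,0,0.015],"turn": 0}
    - {"hand": 1,"travel": [0,0,0.03],"turn": 0}
    - {"hand": 1,"travel": [0,0,0.045],"turn": 0}
    - {"hand": 1,"travel": [0,0,0.06],"turn": 0}
    - {"hand": 1,"travel": [0,0,0.06],"turn": 0}

```text
time: 9.42
tool_pos: [0.5496, 0.1658, 0.1999]
eef_rot: [-0.0, 0.977, 0.215, 0.001]
force: [-0.1, -0.7, 0.1]
finger_gap: 0.0218
finger_force: 69.0
```

Request:
drive_tool:
  series:
    - {"hand": 1,"travel": [0,0,0.01],"turn": 0}
    - {"hand": 1,"travel": [0,0,0.02],"turn": 0}
    - {"hand": 1,"travel": [0,0,0.02],"turn": 0}
    - {"hand": 1,"travel": [0,0,0.02],"turn": 0}

```text
time: 9.75
tool_pos: [0.549, 0.1656, 0.1962]
eef_rot: [-0.0, 0.977, 0.215, 0.0]
force: [-0.5, 0.7, -0.6]
finger_gap: 0.0225
finger_force: 69.0
```

```bash
python3 ov.py o4 .6265 .2015 22 0 6.5; python3 to.py .549 .1653 .196 25
```

```text
tip px [269.01755595 244.07221604] F [-0.5  0.7 -0.6]
t 9.8 pos [0.549  0.1657 0.1963] head 24.8 axz [ 0.  0. -1.] F [0.2  0.28 0.52] gap 0.0223
travel [-0.0007  0.0017  0.0015] turn -0.007
```

View pics/o4.png

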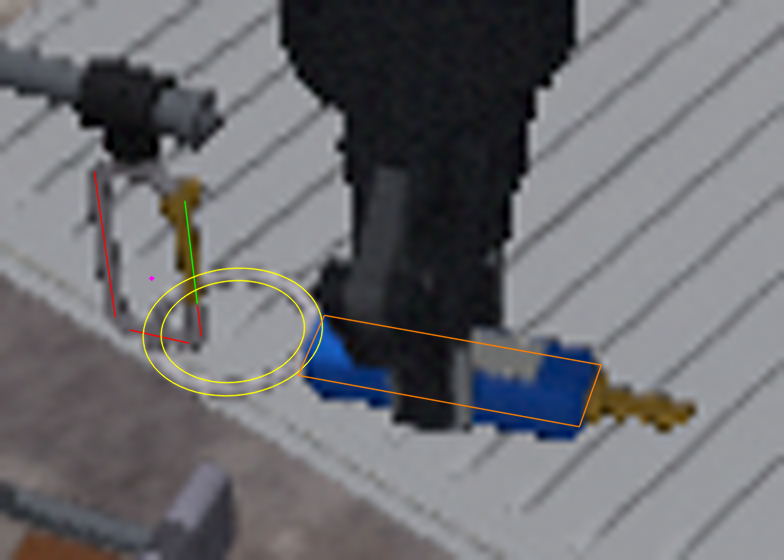

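Request:
drive_tool:
  series:
    - {"hand": 1,"travel": [-0.01,0,0],"turn": 0}
    - {"hand": 1,"travel": [-0.02,0,0],"turn": 0}
    - {"hand": 1,"travel": [-0.025,0,0],"turn": 0}
    - {"hand": 1,"travel": [-0.03,0,0],"turn": 0}
    - {"hand": 1,"travel": [-0.03,0,0],"turn": 0}

```text
time: 10.22
tool_pos: [0.5432, 0.163, 0.1963]
eef_rot: [0.0, 0.977, 0.215, -0.0]
force: [0.3, -0.1, -1.3]
finger_gap: 0.0225
finger_force: 69.0
```

Request:
drive_tool:
  series:
    - {"hand": 1,"travel": [-0.004,0,0],"turn": 0}
    - {"hand": 1,"travel": [-0.008,0,0],"turn": 0}
    - {"hand": 1,"travel": [-0.008,0,0],"turn": 0}

```text
time: 10.47
tool_pos: [0.5425, 0.1627, 0.1965]
eef_rot: [-0.0, 0.977, 0.215, 0.001]
force: [2.5, 1.0, -1.8]
finger_gap: 0.0225
finger_force: 69.0
```

Request:
drive_tool:
  series:
    - {"hand": 1,"travel": [-0.003,0,0],"turn": 0}
    - {"hand": 1,"travel": [-0.006,0,0],"turn": 0}
    - {"hand": 1,"travel": [-0.006,0,0],"turn": 0}

```text
time: 10.72
tool_pos: [0.5419, 0.1625, 0.1966]
eef_rot: [-0.0, 0.977, 0.215, 0.001]
force: [4.0, 1.5, -1.0]
finger_gap: 0.0223
finger_force: 68.9
```

Request:
drive_tool:
  series:
    - {"hand": 1,"travel": [-0.003,0,0],"turn": 0}
    - {"hand": 1,"travel": [-0.006,0,0],"turn": 0}
    - {"hand": 1,"travel": [-0.006,0,0],"turn": 0}

```text
time: 10.97
tool_pos: [0.5416, 0.1623, 0.1967]
eef_rot: [-0.0, 0.977, 0.215, 0.002]
force: [7.0, 2.2, -2.6]
finger_gap: 0.0223
finger_force: 68.8
```

Request:
drive_tool:
  series:
    - {"hand": 1,"travel": [-0.003,0,0],"turn": 0}
    - {"hand": 1,"travel": [-0.006,0,0],"turn": 0}
    - {"hand": 1,"travel": [-0.006,0,0],"turn": 0}

```text
time: 11.22
tool_pos: [0.5408, 0.162, 0.1968]
eef_rot: [-0.001, 0.977, 0.215, 0.002]
force: [7.5, 3.3, -3.6]
finger_gap: 0.0218
finger_force: 68.8
```

Request:
drive_tool:
  series:
    - {"hand": 1,"travel": [-0.003,0,0],"turn": 0}
    - {"hand": 1,"travel": [-0.006,0,0],"turn": 0}
    - {"hand": 1,"travel": [-0.006,0,0],"turn": 0}

```text
time: 11.47
tool_pos: [0.5397, 0.1616, 0.1968]
eef_rot: [-0.001, 0.977, 0.215, 0.002]
force: [8.3, 3.9, -3.7]
finger_gap: 0.0225
finger_force: 68.8
```

Request:
drive_tool:
  series:
    - {"hand": 1,"travel": [-0.003,0,0],"turn": 0}
    - {"hand": 1,"travel": [-0.006,0,0],"turn": 0}
    - {"hand": 1,"travel": [-0.009,0,0],"turn": 0}
    - {"hand": 1,"travel": [-0.009,0,0],"turn": 0}

```text
time: 11.8
tool_pos: [0.538, 0.1609, 0.1968]
eef_rot: [-0.001, 0.977, 0.215, 0.002]
force: [8.0, 4.0, -3.5]
finger_gap: 0.0221
finger_force: 68.7
```

```bash
python3 ov.py o5 .6265 .2015 24 0 6.5; python3 to.py .549 .1653 .196 25
```

```text
tip px [273.97047413 244.91194435] F [ 8.   4.  -3.5]
t 11.85 pos [0.5381 0.161  0.1968] head 24.83 axz [ 0.004  0.002 -1.   ] F [ 8.45  3.5  -3.77] gap 0.0224
travel [0.0587 0.0034 0.0042] turn -0.006
```

View pics/o5.png

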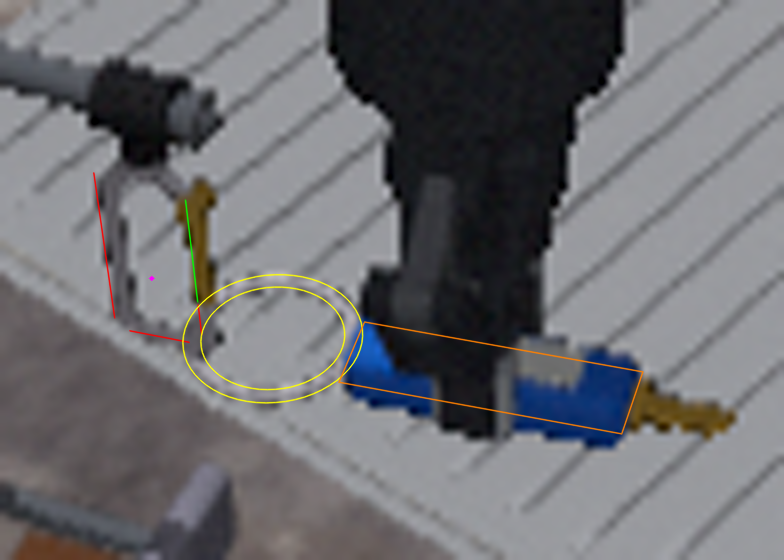

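Request:
drive_tool:
  series:
    - {"hand": 1,"travel": [-0.003,0,0],"turn": 0}
    - {"hand": 1,"travel": [-0.006,0,0],"turn": 0}
    - {"hand": 1,"travel": [-0.009,0,0],"turn": 0}
    - {"hand": 1,"travel": [-0.009,0,0],"turn": 0}

```text
time: 12.18
tool_pos: [0.5364, 0.1604, 0.1968]
eef_rot: [-0.001, 0.977, 0.215, 0.002]
force: [8.5, 4.9, -2.0]
finger_gap: 0.0223
finger_force: 68.7
```

Request:
drive_tool:
  series:
    - {"hand": 1,"travel": [-0.003,0,0],"turn": 0}
    - {"hand": 1,"travel": [-0.006,0,0],"turn": 0}
    - {"hand": 1,"travel": [-0.009,0,0],"turn": 0}
    - {"hand": 1,"travel": [-0.009,0,0],"turn": 0}

```text
time: 12.52
tool_pos: [0.5347, 0.1597, 0.1968]
eef_rot: [-0.001, 0.977, 0.215, 0.002]
force: [8.3, 4.9, -3.3]
finger_gap: 0.0222
finger_force: 68.7
```

Request:
drive_tool:
  series:
    - {"hand": 1,"travel": [-0.003,0,0],"turn": 0}
    - {"hand": 1,"travel": [-0.006,0,0],"turn": 0}
    - {"hand": 1,"travel": [-0.009,0,0],"turn": 0}
    - {"hand": 1,"travel": [-0.009,0,0],"turn": 0}

```text
time: 12.85
tool_pos: [0.5341, 0.1594, 0.197]
eef_rot: [-0.001, 0.977, 0.215, 0.003]
force: [10.2, 5.9, -4.1]
finger_gap: 0.0219
finger_force: 68.7
```

Request:
drive_tool:
  series:
    - {"hand": 1,"travel": [-0.003,0,0],"turn": 0}
    - {"hand": 1,"travel": [-0.006,0,0],"turn": 0}
    - {"hand": 1,"travel": [-0.006,0,0],"turn": 0}

```text
time: 13.1
tool_pos: [0.5337, 0.1593, 0.1972]
eef_rot: [-0.001, 0.977, 0.215, 0.004]
force: [12.5, 7.8, -6.0]
finger_gap: 0.0222
finger_force: 68.8
```

Request:
drive_tool:
  series:
    - {"hand": 1,"travel": [0.002,0,0],"turn": 0}
    - {"hand": 1,"travel": [0.002,0,0],"turn": 0}
    - {"hand": 1,"travel": [0.002,0,0],"turn": 0}

```text
time: 13.35
tool_pos: [0.5339, 0.1594, 0.1971]
eef_rot: [-0.001, 0.977, 0.215, 0.004]
force: [11.9, 5.9, -5.1]
finger_gap: 0.0224
finger_force: 68.8
```

Request:
drive_tool:
  series:
    - {"hand": 1,"travel": [0,0,0],"turn": 0}
    - {"hand": 1,"travel": [0,0,0],"turn": 0}

```text
time: 13.52
tool_pos: [0.5339, 0.1593, 0.1971]
eef_rot: [-0.001, 0.977, 0.215, 0.004]
force: [13.0, 6.9, -5.6]
finger_gap: 0.0225
finger_force: 68.8
```

Request:
drive_tool:
  series:
    - {"hand": 1,"travel": [0,0,0],"turn": 0}
    - {"hand": 1,"travel": [0,0,0],"turn": 0}

```text
time: 13.68
tool_pos: [0.5338, 0.1594, 0.1971]
eef_rot: [-0.001, 0.977, 0.215, 0.004]
force: [12.3, 5.9, -5.7]
finger_gap: 0.0221
finger_force: 68.8
```

Request:
drive_tool:
  series:
    - {"hand": 1,"travel": [0,0,0],"turn": 0}
    - {"hand": 1,"travel": [0,0,0],"turn": 0}

```text
time: 13.85
tool_pos: [0.5339, 0.1594, 0.1971]
eef_rot: [-0.001, 0.977, 0.215, 0.004]
force: [12.6, 6.4, -4.4]
finger_gap: 0.0226
finger_force: 68.8
```

Request:
drive_tool:
  series:
    - {"hand": 1,"travel": [0,0,0],"turn": 0}
    - {"hand": 1,"travel": [0,0,0],"turn": 0}

```text
time: 14.02
tool_pos: [0.5339, 0.1594, 0.1971]
eef_rot: [-0.001, 0.977, 0.215, 0.004]
force: [12.9, 6.9, -5.6]
finger_gap: 0.0224
finger_force: 68.8
```

Request:
drive_tool:
  series:
    - {"hand": 1,"travel": [0,0,0],"turn": 0}
    - {"hand": 1,"travel": [0,0,0],"turn": 0}
    - {"hand": 1,"travel": [0,0,0],"turn": 0}
    - {"hand": 1,"travel": [0,0,0],"turn": 0}
    - {"hand": 1,"travel": [0,0,0],"turn": 0}
    - {"hand": 1,"travel": [0,0,0],"turn": 0}

```text
time: 14.52
tool_pos: [0.5338, 0.1593, 0.1971]
eef_rot: [-0.001, 0.977, 0.215, 0.004]
force: [11.8, 6.3, -5.0]
finger_gap: 0.022
finger_force: 68.8
```

```bash
python3 - <<'E'
from h import *
o=r.observe(); p=r.camera("scene"); save(p,"s6")
def best(img,tcp,hdg):
    g=img.astype(np.float32); g=g.max(2)-2*(g.max(2)-g.min(2)) if 0 else g.mean(2)
    kc,ks=np.cos(np.radians(hdg)),np.sin(np.radians(hdg)); t=np.linspace(-2.4,2.4,120)
    def S(rr,dx,pz):
        x=63+dx+rr*np.cos(t);y=rr*np.sin(t)
        X=np.c_[tcp[0]+(x*kc-y*ks)/1e3,tcp[1]+(x*ks+y*kc)/1e3,tcp[2]+(6.5+pz*x)/1e3]
        u=np.array([proj(p,q) for q in X],np.float32)
        return cv2.remap(g,u[:,:1],u[:,1:],cv2.INTER_LINEAR)[:,0]
    R=[]
    for dx in np.arange(-4,4.1,1):
        for pz in np.arange(-.12,.121,.01):
            a=S(22.5,dx,pz);b=S(17,dx,pz);c=S(28,dx,pz); R.append((np.abs(a-b).mean()+np.abs(a-c).mean(),dx,round(pz*85.5,1)))
    return sorted(R)[::-1][:4]
print("free",best(cv2.imread("pics/s2.png")[:,:,::-1],[.5011,.1419,.2121],24.89))
M=Rq(o["eef_rot"]); print("now",best(p["img"],o["tool_pos"],np.degrees(np.arctan2(M[1,0],M[0,0]))))
print(o["force"],o["tool_pos"])
for n in("loop_tip","seat","nose_top"):
    d=r.pinpoint(p,n); print(n,[(np.round(e["position"],1),round(e["confidence"],2)) for e in d[:2]])
a=o["tool_pos"]; h=np.arctan2(M[1,0],M[0,0])
print("pred tip px",proj(p,[a[0]+.0855*np.cos(h),a[1]+.0855*np.sin(h),a[2]+.0065]))
E
```

```text
free [(np.float32(46.640053), np.float64(-4.0), np.float64(-3.4)), (np.float32(46.5446), np.float64(-4.0), np.float64(-2.6)), (np.float32(46.133537), np.float64(-3.0), np.float64(-4.3)), (np.float32(45.695602), np.float64(-2.0), np.float64(-5.1))]
now [(np.float32(53.62976), np.float64(-3.0), np.float64(-4.3)), (np.float32(53.602478), np.float64(-3.0), np.float64(-3.4)), (np.float32(53.13807), np.float64(-2.0), np.float64(-4.3)), (np.float32(52.33982), np.float64(-4.0), np.float64(-3.4))]
[11.82342126  6.27620161 -5.01082525] [0.53384921 0.15934281 0.19711662]
loop_tip [(array([275. , 244.4]), 0.69)]
seat [(array([273.5, 243.2]), 0.44)]
nose_top [(array([274.7, 243.4]), 0.62)]
pred tip px [275.80407631 245.25682315]
```

Request:
drive_tool:
  series:
    - {"hand": 1,"travel": [0.01,0,0],"turn": 0}
    - {"hand": 1,"travel": [0.02,0,0],"turn": 0}
    - {"hand": 1,"travel": [0.03,0,0],"turn": 0}
    - {"hand": 1,"travel": [0.03,0,0],"turn": 0}

```text
time: 15.05
tool_pos: [0.5359, 0.1598, 0.1962]
eef_rot: [-0.0, 0.977, 0.215, -0.0]
force: [2.4, 2.3, -0.2]
finger_gap: 0.0223
finger_force: 69.4
```

Request:
drive_tool:
  series:
    - {"hand": 1,"travel": [0,0,0.004],"turn": 0}
    - {"hand": 1,"travel": [0,0,0.008],"turn": 0}
    - {"hand": 1,"travel": [0,0,0.01],"turn": 0}
    - {"hand": 1,"travel": [0,0,0.01],"turn": 0}

```text
time: 15.38
tool_pos: [0.5359, 0.1596, 0.1943]
eef_rot: [-0.0, 0.977, 0.215, 0.0]
force: [2.8, 2.1, 1.0]
finger_gap: 0.0222
finger_force: 69.5
```

Still about 3 N on the nose; ease forward a little more, then release slowly.

Request:
drive_tool:
  series:
    - {"hand": 1,"travel": [0.01,0,0],"turn": 0}
    - {"hand": 1,"travel": [0.02,0,0],"turn": 0}
    - {"hand": 1,"travel": [0.025,0,0],"turn": 0}
    - {"hand": 1,"travel": [0.025,0,0],"turn": 0}

```text
time: 15.72
tool_pos: [0.5401, 0.1614, 0.194]
eef_rot: [0.0, 0.977, 0.215, -0.001]
force: [-0.6, 0.3, 0.7]
finger_gap: 0.0226
finger_force: 69.4
```

Request:
drive_tool:
  series:
    - {"hand": -1,"travel": [0,0,0],"turn": 0}
    - {"hand": -1,"travel": [0,0,0],"turn": 0}
    - {"hand": -1,"travel": [0,0,0],"turn": 0}
    - {"hand": -1,"travel": [0,0,0],"turn": 0}
    - {"hand": -1,"travel": [0,0,0],"turn": 0}
    - {"hand": -1,"travel": [0,0,0],"turn": 0}
    - {"hand": -1,"travel": [0,0,0],"turn": 0}
    - {"hand": -1,"travel": [0,0,0],"turn": 0}
  newtons: 20

```text
time: 16.38
tool_pos: [0.5403, 0.1617, 0.1943]
eef_rot: [0.0, 0.977, 0.215, -0.0]
force: [0.4, 0.1, -0.8]
finger_gap: 0.0853
finger_force: 0.0
```

Request:
drive_tool:
  series:
    - {"hand": -1,"travel": [-0.05,0,-0.05],"turn": 0}
    - {"hand": -1,"travel": [-0.1,0,-0.1],"turn": 0}
    - {"hand": -1,"travel": [-0.2,0,-0.2],"turn": 0}
    - {"hand": -1,"travel": [-0.3,0,-0.3],"turn": 0}
    - {"hand": -1,"travel": [-0.3,0,-0.3],"turn": 0}
    - {"hand": -1,"travel": [-0.3,0,-0.3],"turn": 0}
    - {"hand": -1,"travel": [-0.3,0,-0.3],"turn": 0}
    - {"hand": -1,"travel": [-0.3,0,-0.3],"turn": 0}

```text
time: 17.05
tool_pos: [0.486, 0.1366, 0.2541]
eef_rot: [-0.0, 0.977, 0.215, -0.0]
force: [-0.7, 0.1, -1.1]
finger_gap: 0.0858
finger_force: 0.0
```

```bash
python3 - <<'E'
from h import *
import time
prev=None
for i in range(3):
    p=r.camera("scene"); im=p["img"].astype(int)
    b=(im[...,2]>im[...,0]+60)&(im[...,2]>im[...,1]+40); b[:,:200]=0;b[:,400:]=0; b[:180]=0;b[360:]=0
    pts=np.argwhere(b)[:,::-1].astype(np.float32); print(len(pts),pts.mean(0),cv2.minAreaRect(pts))
for n in("loop_tip","key","seat","snap_hook"):
    d=r.pinpoint(p,n); print(n,[(np.round(e["position"],1),round(e["confidence"],2)) for e in d[:2]])
hk=np.array([.6265,.2015])-.0085*np.array([.907,.421]) 
print("expected handle centre px",proj(p,[*hk,.195+.0055-.0855]),"tip",proj(p,[*hk,.2]),"blade end",proj(p,[*hk,.2-.153]))
o=r.observe(); print(o["time"],o["tool_pos"],o["force"])
E
```

```text
185 [277.58377 271.54053] ((277.7862243652344, 271.0101623535156), (28.158571243286133, 9.465465545654297), 87.27368927001953)
184 [277.57608 271.8587 ] ((278.1485290527344, 270.98516845703125), (28.259056091308594, 9.850868225097656), 84.2894058227539)
189 [277.5926  271.83597] ((278.1039733886719, 271.0396423339844), (28.35856056213379, 9.950372695922852), 84.2894058227539)
loop_tip [(array([272.4, 245.6]), 0.87)]
key [(array([274.8, 273.8]), 0.87), (array([276.4, 252.7]), 0.25)]
seat [(array([272.1, 245.7]), 0.47)]
snap_hook [(array([270.6, 249.7]), 0.69)]
expected handle centre px [275.8667506  270.71866703] tip [272.74200973 245.58608622] blade end [278.12528464 288.88426586]
17.4 [0.48589601 0.13663984 0.25380652] [ 0.07814955  0.63662321 -0.95200717]
```

Request:
drive_tool:
  series:
    - {"hand": -1,"travel": [-0.1,0,0],"turn": 0}
    - {"hand": -1,"travel": [-0.1,0,0],"turn": 0}
    - {"hand": -1,"travel": [-0.1,0,0],"turn": 0}
    - {"hand": -1,"travel": [-0.1,0,0],"turn": 0}
    - {"hand": -1,"travel": [-0.1,0,0],"turn": 0}
    - {"hand": -1,"travel": [-0.1,0,0],"turn": 0}
    - {"hand": -1,"travel": [-0.1,0,0],"turn": 0}
    - {"hand": -1,"travel": [-0.1,0,0],"turn": 0}

```text
time: 18.07
tool_pos: [0.4679, 0.1283, 0.2542]
eef_rot: [-0.0, 0.977, 0.215, -0.0]
force: [-0.9, 0.5, -0.1]
finger_gap: 0.0857
finger_force: 0.0
```

Request:
drive_tool:
  series:
    - {"hand": -1,"travel": [0,0,0],"turn": 0}
    - {"hand": -1,"travel": [0,0,0],"turn": 0}
    - {"hand": -1,"travel": [0,0,0],"turn": 0}
    - {"hand": -1,"travel": [0,0,0],"turn": 0}
    - {"hand": -1,"travel": [0,0,0],"turn": 0}
    - {"hand": -1,"travel": [0,0,0],"turn": 0}
    - {"hand": -1,"travel": [0,0,0],"turn": 0}
    - {"hand": -1,"travel": [0,0,0],"turn": 0}

```text
time: 18.73
tool_pos: [0.4677, 0.1281, 0.2543]
eef_rot: [0.0, 0.977, 0.215, -0.0]
force: [0.6, -0.1, 0.3]
finger_gap: 0.085
finger_force: 0.0
```

```bash
python3 - <<'E'
from h import *
for i in range(2):
    im=r.camera("scene")["img"].astype(int)
    b=(im[...,2]>im[...,0]+60)&(im[...,2]>im[...,1]+40); b[:,:200]=0;b[:,400:]=0; b[:180]=0;b[360:]=0
    print(b.sum(),np.argwhere(b).mean(0)[::-1])
print(r.finish_job())
E
```

```text
185 [277.38918919 271.78918919]
186 [277.33870968 271.89784946]
the job is handed in; nothing more can be done
None
```

I clipped the key onto the snap hook, held it against the nose at about 14–15 N by the wrist sensor for over a second, then released it to hang straight down and still, and handed in the job at about 19 s of the 62 s allowed; no verdict came back.

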